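# Clear the jar drawer and click it shut

### The job

The tall glass jar is too tall for the open drawer of the grey bench chest: lift it out and stand it gently on the round cork coaster, well inside its rim. Then push the drawer home, past its spring catch until it seats firmly against its stop and stays there (the front may still stand somewhat proud), without slamming or forcing it. The two short jars stay standing in the drawer, and leave the pots, the beaker, the brush and the spatula on the bench where they are.

Things in the scene. Friction and masses are not known exactly. Their poses are not given: they have to be found in the camera images.
- chest: grey fixed bench chest, 230 deep (x) by 240 wide (y) by 86 high, boards 10 thick; origin at the centre of its underside; its open front is the plane x = -115 and faces -x, towards the robot; its own yaw varies. The opening's upper edge is 76 mm above the bench; taller things strike it
- drawer: the chest's only drawer, out 115 to 135 mm at the start; slides along the chest's x, same axes. Origin on its front board's outer face, mid-width, at the board's lower edge (13 above the bench). Front board 214 wide, 60 high, 12 thick; inside 198 wide, from x = 12 to x = 116, floor at z = 12 (25 above the bench), side and back walls 36 high
- drawer_front (a point): outer face of the drawer's front, mid-width, 45 above the bench, at the foot of its steel knob (diameter 20, 20 long towards -x). How deep the drawer seats is set by a hidden adjustable stop, differently each time: seated, the front stands anywhere from flush (x = -115 in the chest's frame) to 34 mm proud
- catch: spring catch pin in the chest; a 6 mm steel stem through the chest's top. Origin 47 above the bench at rest. From about 54 mm before the seat it rides up a ramp (3 N) and stands 3 higher; 10 mm before the seat it meets a hump that takes about 10 N; 6 mm before the seat it crosses the crest (4.5 higher), then draws the drawer in against its stop and stands 1 high
- tall_jar: a closed green-glass jar with a steel cap, standing; origin at the centre of its underside, z up its axis; 42 in diameter, 100 high, about 0.2 kg, in the drawer beside or between the short ones
- short_jar_a: a closed green-glass jar with a steel cap, standing; origin at the centre of its underside, z up its axis; 46 in diameter, 38 high, in the drawer; fits under the opening
- short_jar_b: as short_jar_a
- coaster: fixed round cork coaster, 90 in diameter, 4 thick, flat on the bench to the left or right; origin at the centre of its underside
- beaker: bystander: open glass beaker, 68 in diameter, 75 high; origin under its centre
- weight_pot: bystander: glass pot with a steel cap, 52 in diameter, 42 high; origin under its centre
- paste_pot: bystander: glass pot with a steel cap, 60 in diameter, 50 high; origin under its centre
- brush: bystander: brush lying flat on the bench at the side, handle towards -x, under 35 high
- spatula: bystander: spatula lying flat on the bench at the side, handle towards -x, under 35 high
There are look-alikes about, which are no part of the job. What is shaped like the tall_jar but pink is not meant.

How it is judged:
On the way, in this order (a step that is already met when the one before it is completed fails the run):
1. the tall jar stands released on the coaster, the drawer still open (horizontal distance between tall_jar and coaster below 0.022 m and height (world z) of tall_jar below 0.008 m and angle between tall_jar's own z axis and vertical below 0.1 rad and linear speed of tall_jar below 0.03 m/s and contact force between tall_jar and the fingers below 0.1 N and x of drawer_front in the frame of chest below -0.175 m), for 0.2 s.
2. the drawer is pushed home past its catch (x of drawer_front in the frame of chest above -0.153 m and z of catch in the frame of chest below 0.0489 m and linear speed of drawer below 0.02 m/s), for 0.2 s.
At the end, for the whole second after the job is handed in: Tall jar upright, released, at rest on the coaster, axis within 22 mm of its centre; drawer at rest and seated: front within 38 mm of the chest's face, catch dropped behind its hump (under 1.9 mm above rest); both short jars upright and at rest on the drawer's floor (all of step 2 and horizontal distance between tall_jar and coaster below 0.022 m and height (world z) of tall_jar below 0.008 m and angle between tall_jar's own z axis and vertical below 0.1 rad and linear speed of each of tall_jar, short_jar_a, short_jar_b below 0.03 m/s and contact force between tall_jar and the fingers below 0.1 N and angle between each of short_jar_a, short_jar_b's own z axis and vertical below 0.15 rad and x of short_jar_a in the frame of drawer between 0.012 and 0.116 m and z of short_jar_a in the frame of drawer between 0.006 and 0.02 m and x of short_jar_b in the frame of drawer between 0.012 and 0.116 m and z of short_jar_b in the frame of drawer between 0.006 and 0.02 m); the robot touches nothing.
It fails at once if the drawer is slammed (faster than 0.45 m/s) (linear speed of drawer above 0.45 m/s).
It fails at once if the drawer is forced (robot presses it with more than 30 N) (contact force between any of the arm, the fingers and drawer above 30 N).
It fails at once if a jar of the drawer tips over (more than 0.6 rad) (angle between any of tall_jar, short_jar_a, short_jar_b's own z axis and vertical above 0.6 rad).
It fails at once if the tall jar is dropped or banged down on the coaster (over 60 N) (contact force between tall_jar and coaster above 60 N).
It fails at once if a bystander on the bench is shifted by more than 30 mm (distance of any of beaker, weight_pot, paste_pot, brush, spatula from where it was at the start of the episode above 0.03 m).
It also fails if it takes over 61 s, if anything falls off the work surface, if the arm or the gripper's body presses on something with over 40 N, if the wrist force passes 120 N, or if a joint passes its speed limit or range.

### The arm

A 7-joint arm with a two-finger parallel gripper is mounted at the origin on the work surface. World frame = base frame: x ahead of the robot, y to its left, z up, the work surface at z = 0. Lengths are in m, angles in rad, forces in N, time in s.
With the tool pointing down it reaches from about 0.4 to 0.9 m from the base axis. Payload 5.5 kg.
Tool frame: the origin (TCP) lies on the centre line of the jaws, within the pads' length; the fingertips stand 19 mm ahead of it and the grasp point (between the pads) is the TCP; z points along the fingers, y is the line along which they close (so a half turn about z gives the same grasp; the last joint's range is limited). The gripper opens to 92 mm and grips with 3 to 60 N. Pads are 19 mm wide; open, the fingers measure 130 mm over their backs; the gripper's body (75 mm by 190 mm) begins 47 mm behind the grasp point.
Start: joints at [-1.021, 0.501, -0.427, 1.55, 0.221, 1.138, -0.21], TCP at [0.184, 0.623, 0.246] pointing down, gripper open.
Joint ranges: [-2.88, 2.88], [-0.31, 2.03], [-1.54, 1.56], [0.2, 2.42], [-1.41, 4.55], [0.19, 2.02], [-2.57, 2.57]. Speed limits (rad/s): [2.57, 2.57, 3.14, 3.14, 3.14, 3.14, 3.14].

### API

Orientations are given as a unit quaternion [x, y, z, w].
In Python, from plant import telemetry, get_image, camera_model, job gives the robot as it stands.
- The arm moves only by the tool send_rows, never from a script. Its argument "commands" is a list of rows, each an object of numbers: "tx", "ty", "tz": the shift along the world's x, y, z in units of 20 cm (1.0 is 20 cm); "ax", "ay", "az": the turn, a rotation vector about the world's x, y, z in units of 90 degrees (1.0 is 90 degrees). In form: [{"tx": .., "ty": .., "tz": .., "ax": .., "ay": .., "az": ..}, ...]. A call has 1 to 20 rows; each row is the pose to reach, as a shift and turn from the pose commanded when the call began; what a row does not reach only later rows make up. A row lasts 1/12 s, in which the tool goes at most 41.7 mm and 7.16 degrees, less where a joint would pass 70% of its speed; a pose out of reach is approached as far as the arm can. A call with a number of a shift or a turn outside -1 to 1 is refused whole. A call with a gripper value outside its range is refused whole. "hand" is the closure, from 0 (fully open) to 1 (shut), set as the call begins (left out, the last holds). The fingers move at their own pace and stop on an object; "squeeze" is the grip in N (left out, the last holds). Time passes only in rows, so rows that repeat a pose let the fingers close. It gives the time, the measured TCP pose, the force, the opening and the grip force at its end, in the units of the state.
- telemetry.get_obs(): the state, without advancing time (a new reading comes with each control period).
- get_image(name): name is "scene" or "top" or "wrist"; returns the picture (384x512x3 uint8, red, green, blue); there is no depth.
- camera_model(name): a dict with "vfov" (degrees; the focal length in pixels is half the picture's height over the tangent of half this angle, whatever the lens; pixels are square), "cx", "cy" (the principal point, pixels), "k1" (the pictures are not rectified: a ray, as slopes to the right and down, at radius r is drawn at 1 + k1 r^2 times it, then the intrinsics apply), "extrinsics" (4x4, takes a point from camera to world coordinates). Camera axes: x right, y down, z forward; pixel columns grow to the right and rows downward; lengths in m; the calibration is good to about 2 mm. A picture is of the moment at which its call begins: read the wrist's pose just before it. camera_model takes no time and is no camera call; for the wrist camera it gives the pose at the moment of the call.
- job.finish_job(): hands the job in; it is judged then, once.
The state is a dict: "time_s": time; "q": joint angles; "joint_velocities": joint speeds; "joint_torque": joint torques, N m; "tcp_pos": TCP position; "orientation": TCP orientation; "ft_force": force on the tool from outside, world axes, zero at the start; "torque": the same for the moment, N m; "opening": finger opening in m; "grasp_force": force on a finger pad.
Only numpy, scipy, OpenCV 4.12 (cv2) and the standard library are available. Lean on these libraries where they do the work, as an engineer would, in place of code of your own. Each camera call takes 0.05 s, during which the arm holds its last target. There are 200 camera calls.

## Working session

There is one attempt and no reset: what is moved stays moved. The work goes in short steps, Python scripts to look and compute and a tool call to move; the robot and the scene stay as the last step left them, time stands still between calls to the robot, and variables do not carry over. Pictures are saved under pics/ and viewed, at most 10 in all, crops included, and the job is handed in when it is done.

Besides the shell and the picture viewer there is one more tool, called as name(argument=value, ...), one argument or row to a line, values as JSON. send_rows: Moves the arm, as the interface text tells. Shifts and turns lie within -1 to 1; 1 stands for 20 cm of shift or 90 degrees of turn. Its arguments: {"type":"object","properties":{"commands":{"type":"array"},"hand":{"type":"number"},"squeeze":{"type":"number"}},"required":["commands"]}

```bash
mkdir -p pics && ls
cat > h.py <<'E'
import numpy as np, cv2
from plant import telemetry, get_image, camera_model, job
def cam(n):
    m=camera_model(n); f=192/np.tan(np.radians(m["vfov"])/2); return f,m["cx"],m["cy"],m["k1"],np.array(m["extrinsics"])
def ray(c,u,v):
    f,cx,cy,k1,E=c; p=np.array([(u-cx)/f,(v-cy)/f]); q=p.copy()
    for _ in range(20): q=p/(1+k1*(q@q))
    return E[:3,3], E[:3,:3]@np.array([q[0],q[1],1.])
def atz(c,u,v,z):
    o,d=ray(c,u,v); return o+d*(z-o[2])/d[2]
def proj(c,P):
    f,cx,cy,k1,E=c; X=(np.atleast_2d(P)-E[:3,3])@E[:3,:3]; s=X[:,:2]/X[:,2:]; s=s*(1+k1*(s**2).sum(1,keepdims=True)); return s*f+[cx,cy]
def tri(rays):
    A=np.zeros((3,3));b=np.zeros(3)
    for o,d in rays:
        d=d/np.linalg.norm(d);M=np.eye(3)-np.outer(d,d);A+=M;b+=M@o
    return np.linalg.solve(A,b)
def save(n,im): cv2.imwrite(f"pics/{n}.png",im[:,:,::-1])
E
python3 - <<'E'
from h import *
o=telemetry.get_obs();print(o)
for n in("scene","top"):
    im=get_image(n);save(n,im);c=cam(n);print(n,c[0],c[3],c[4].round(3).tolist())
a=cv2.imread("pics/scene.png");b=cv2.imread("pics/top.png")
cv2.imwrite("pics/scene_b.png",cv2.resize(a,(800,600),interpolation=cv2.INTER_CUBIC))
cv2.imwrite("pics/top_b.png",cv2.resize(b,(800,600),interpolation=cv2.INTER_CUBIC))
E
```

```text
pics
{'time_s': 0.0, 'q': array([-1.02078867,  0.50182473, -0.42677189,  1.55146905,  0.22080089,
        1.13828229, -0.21033577]), 'joint_velocities': array([ 0.00162061,  0.00121804,  0.00017072,  0.00073807, -0.00046056,
       -0.00087393, -0.00050386]), 'joint_torque': array([-1.13933481e-05, -5.66609895e+01, -5.81649274e+00, -2.79106700e+01,
       -6.86114095e-02,  3.08482151e-02,  1.90030228e-04]), 'tcp_pos': array([0.18374476, 0.62279194, 0.24468318]), 'orientation': array([ 1.42909637e-01,  9.89735270e-01, -9.50551931e-04, -1.63424155e-04]), 'ft_force': array([0.20591547, 0.41004208, 0.31394034]), 'torque': array([-0.00476781, -0.00461317,  0.05668542]), 'grasp_force': 0.0, 'opening': 0.09190760030318985}
scene 398.9180944878021 -0.07169998138002259 [[0.603, 0.657, -0.452, 1.129], [0.798, -0.489, 0.354, -0.408], [0.011, -0.574, -0.819, 0.995], [0.0, 0.0, 0.0, 1.0]]
top 422.7802863519736 -0.10197409069607598 [[-0.027, -0.998, 0.058, 0.504], [-0.999, 0.028, 0.021, -0.017], [-0.022, -0.058, -0.998, 1.318], [0.0, 0.0, 0.0, 1.0]]
```

View pics/scene_b.png

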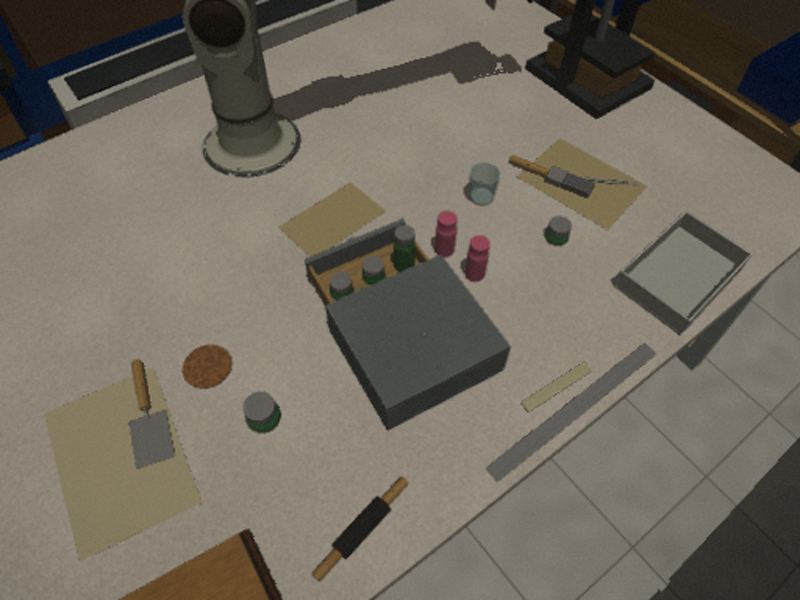

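View pics/top_b.png

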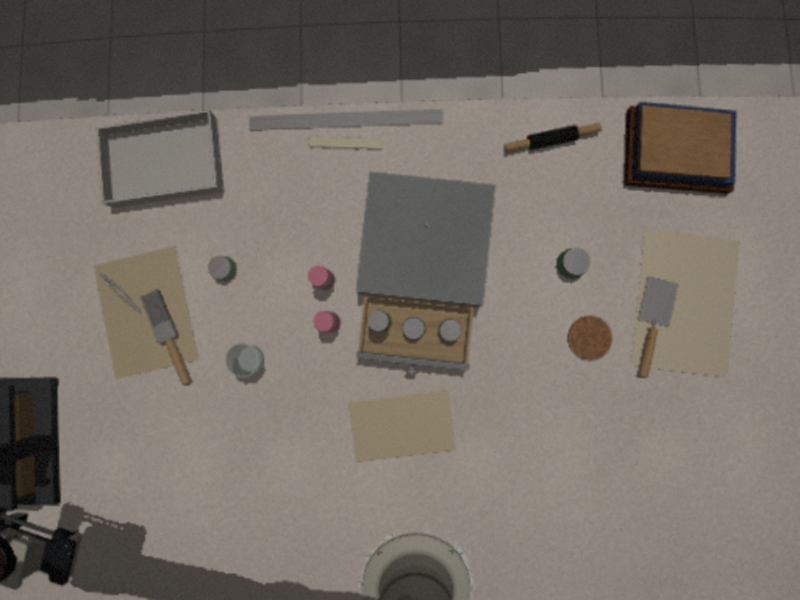

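The scene and top views show the tall jar as the drawer's leftmost jar: cap at (378,321) in the enlarged top view and (403,233) in the enlarged scene view. The pink look-alikes stand just left of it. The coaster is at (590,338) top and (207,366) scene. The chest's top corners are at (369,173), (494,185), (482,305) and (358,293) in the top view.

Run:
```python
from h import *
t=cam("top");s=cam("scene")
B=lambda u,v:((u+.5)/1.5625-.5,(v+.5)/1.5625-.5)
pts=dict(tallcap=((378,321),(403,233)),shortA=((413,328),(373,265)),shortB=((450,330),(341,281)),coaster=((590,338),(207,366)),pink1=((326,322),(447,219)),pink2=((319,277),(479,243)),
 weightpot=((574,262),(260,403)),cornFR=((482,305),(327,310)),cornBR=((494,185),(388,405)),cornFL=((358,293),(437,261)),cornBL=((369,173),(508,347)),drFRtop=((467,366),(309,265)),drFLtop=((359,357),(404,224)))
for k,(a,b) in pts.items():
    ra,rb=ray(t,*B(*a)),ray(s,*B(*b));print(k,tri([ra,rb]).round(3))
for k,z in(("tallcap",.125),("shortA",.063),("shortB",.063),("coaster",.004),("pink1",.1),("cornFR",.086),("cornBR",.086),("cornFL",.086),("cornBL",.086),("drFRtop",.073),("drFLtop",.073)):
    print(k,atz(t,*B(*pts[k][0]),z).round(4),atz(s,*B(*pts[k][1]),z).round(4))
```

```text
tallcap [0.526 0.055 0.123]
shortA [ 0.513 -0.007  0.06 ]
shortB [ 0.507 -0.077  0.059]
coaster [ 0.483 -0.359  0.001]
pink1 [0.529 0.156 0.097]
pink2 [0.613 0.166 0.098]
weightpot [ 0.631 -0.322  0.05 ]
cornFR [ 0.553 -0.138  0.07 ]
cornBR [ 0.777 -0.166  0.093]
cornFL [0.582 0.095 0.065]
cornBL [0.809 0.067 0.08 ]
drFRtop [ 0.439 -0.106  0.059]
drFLtop [0.462 0.1   0.059]
tallcap [0.5265 0.0552 0.125 ] [0.5276 0.0531 0.125 ]
shortA [ 0.5126 -0.0072  0.063 ] [ 0.515 -0.008  0.063]
shortB [ 0.5069 -0.0772  0.063 ] [ 0.5103 -0.0777  0.063 ]
coaster [ 0.4831 -0.3585  0.004 ] [ 0.4857 -0.3586  0.004 ]
pink1 [0.5277 0.1531 0.1   ] [0.5324 0.1562 0.1   ]
cornFR [ 0.5517 -0.1372  0.086 ] [ 0.5638 -0.141   0.086 ]
cornBR [ 0.7779 -0.168   0.086 ] [ 0.7751 -0.1627  0.086 ]
cornFL [0.5807 0.0938 0.086 ] [0.5934 0.0833 0.086 ]
cornBL [0.8082 0.0679 0.086 ] [0.8104 0.0637 0.086 ]
drFRtop [ 0.4385 -0.1066  0.073 ] [ 0.4498 -0.1088  0.073 ]
drFLtop [0.4607 0.0959 0.073 ] [0.4741 0.0964 0.073 ]
```

send_rows(
  commands=[
    {"tx":0.06,"ty":-0.1,"az":0.05},
    {"tx":0.18,"ty":-0.3,"az":0.1},
    {"tx":0.3,"ty":-0.5,"az":0.1},
    {"tx":0.42,"ty":-0.7,"az":0.1},
    {"tx":0.54,"ty":-0.9,"az":0.1},
    {"tx":0.6,"ty":-1,"az":0.1},
  ],
  hand=0.25,
  squeeze=15,
)

```text
validation failed for argument at $.co...
```

send_rows(
  commands=[
    {"tx":0.06,"ty":-0.1},
    {"tx":0.18,"ty":-0.3},
    {"tx":0.3,"ty":-0.5},
    {"tx":0.42,"ty":-0.7},
    {"tx":0.54,"ty":-0.9},
    {"tx":0.6,"ty":-1},
  ],
)

```text
validation failed for argument at $.co...
```

send_rows(
  commands=[
    {"tx":0.06,"ty":-0.1},
    {"tx":0.18,"ty":-0.3},
    {"tx":0.3,"ty":-0.5},
    {"tx":0.4,"ty":-0.65},
    {"tx":0.5,"ty":-0.8},
    {"tx":0.515,"ty":-0.84},
    {"tx":0.515,"ty":-0.84},
  ],
)

```text
validation failed for argument at $.co...
```

Run:
```python
from h import *
c=cam("wrist");o=telemetry.get_obs();im=get_image("wrist");save("w1",im)
print(o["time_s"],o["tcp_pos"],o["orientation"],o["opening"],c[4].round(4).tolist())
np.save("w1c.npy",np.array([*c[:4],*c[4].ravel()]))
for n,P in dict(tall=(.527,.055,.125),a=(.513,-.007,.063),b=(.507,-.077,.063),pink=(.529,.155,.1)).items(): print(n,proj(c,P).round(1))
b=cv2.imread("pics/w1.png");cv2.imwrite("pics/w1_b.png",cv2.resize(b,(800,600)))
```

```text
0.1 [0.18375237 0.62286061 0.24477465] [ 1.42875066e-01  9.89740337e-01 -8.69307692e-04 -1.58598010e-04] 0.09176464235589128 [[0.2833, 0.9228, 0.2611, 0.1136], [0.959, -0.2722, -0.0785, 0.6446], [-0.0013, 0.2726, -0.9621, 0.3839], [0.0, 0.0, 0.0, 1.0]]
tall [[-115.3  583. ]]
a [[-110.   520.3]]
b [[-158.1  529. ]]
pink [[-20.2 537.6]]
```

View pics/w1_b.png

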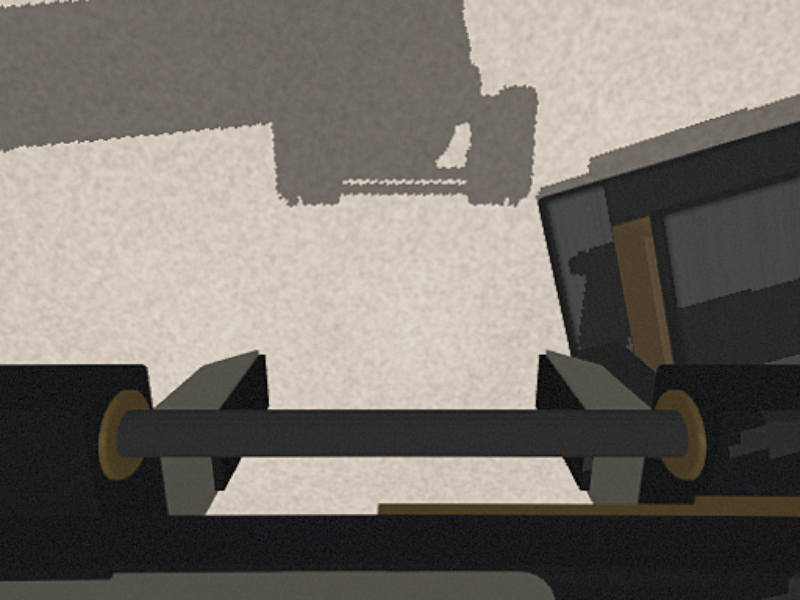

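The moves were refused, probably because every row needs all six numbers. The arm hasn't moved, and the wrist view shows only the fingers over bare bench.

send_rows(
  commands=[
    {"tx":0.06,"ty":-0.1,"tz":0,"ax":0,"ay":0,"az":0.05},
    {"tx":0.18,"ty":-0.3,"tz":0,"ax":0,"ay":0,"az":0.1},
    {"tx":0.3,"ty":-0.5,"tz":0,"ax":0,"ay":0,"az":0.1},
    {"tx":0.42,"ty":-0.7,"tz":0,"ax":0,"ay":0,"az":0.1},
    {"tx":0.54,"ty":-0.9,"tz":0,"ax":0,"ay":0,"az":0.1},
    {"tx":0.6,"ty":-1,"tz":0,"ax":0,"ay":0,"az":0.1},
  ],
  hand=0.25,
  squeeze=15,
)

```text
time_s: 0.65
tcp_pos: [0.3036, 0.4227, 0.2454]
orientation: [0.065, 0.998, -0.0, -0.0]
ft_force: [1.6, -0.3, 0.1]
opening: 0.0692
grasp_force: 0.0
```

send_rows(
  commands=[
    {"tx":0.06,"ty":-0.1,"tz":0,"ax":0,"ay":0,"az":0},
    {"tx":0.18,"ty":-0.3,"tz":0,"ax":0,"ay":0,"az":0},
    {"tx":0.3,"ty":-0.5,"tz":0,"ax":0,"ay":0,"az":0},
    {"tx":0.42,"ty":-0.7,"tz":0,"ax":0,"ay":0,"az":0},
    {"tx":0.54,"ty":-0.9,"tz":0,"ax":0,"ay":0,"az":0},
    {"tx":0.6,"ty":-1,"tz":0,"ax":0,"ay":0,"az":0},
  ],
)

```text
time_s: 1.15
tcp_pos: [0.4227, 0.2242, 0.2458]
orientation: [0.065, 0.998, 0.0, 0.0]
ft_force: [0.3, 0.3, 0.3]
opening: 0.0688
grasp_force: 0.0
```

send_rows(
  commands=[
    {"tx":0.0,"ty":-0.1,"tz":0,"ax":0,"ay":0,"az":0},
    {"tx":0,"ty":-0.3,"tz":0,"ax":0,"ay":0,"az":0},
    {"tx":0,"ty":-0.5,"tz":0,"ax":0,"ay":0,"az":0},
    {"tx":0,"ty":-0.7,"tz":0,"ax":0,"ay":0,"az":0},
    {"tx":0,"ty":-0.85,"tz":0,"ax":0,"ay":0,"az":0},
    {"tx":0,"ty":-0.9,"tz":0,"ax":0,"ay":0,"az":0},
    {"tx":0,"ty":-0.9,"tz":0,"ax":0,"ay":0,"az":0},
    {"tx":0,"ty":-0.9,"tz":0,"ax":0,"ay":0,"az":0},
  ],
)

```text
time_s: 1.82
tcp_pos: [0.4223, 0.0467, 0.2458]
orientation: [0.065, 0.998, 0.0, 0.0]
ft_force: [0.4, 0.6, 0.4]
opening: 0.0691
grasp_force: 0.0
```

Run:
```python
from h import *
c=cam("wrist");o=telemetry.get_obs();im=get_image("wrist");save("w2",im)
print(o["time_s"],o["tcp_pos"],o["orientation"],o["opening"])
np.save("w2c.npy",np.array([*c[:4],*c[4].ravel()]))
for n,P in dict(tall=(.527,.055,.125),a=(.513,-.007,.063),b=(.507,-.077,.063),pink=(.529,.155,.1)).items(): print(n,proj(c,P).round(1))
b=cv2.imread("pics/w2.png");cv2.imwrite("pics/w2_b.png",cv2.resize(b,(800,600)))
```

```text
1.8167 [0.42225333 0.04673634 0.24578971] [6.52101092e-02 9.97871502e-01 3.19835022e-04 6.48217989e-05] 0.06913965765245494
tall [[279.7 298. ]]
a [[218.6 260.2]]
b [[155.1 262.9]]
pink [[379.  273.3]]
```

View pics/w2_b.png

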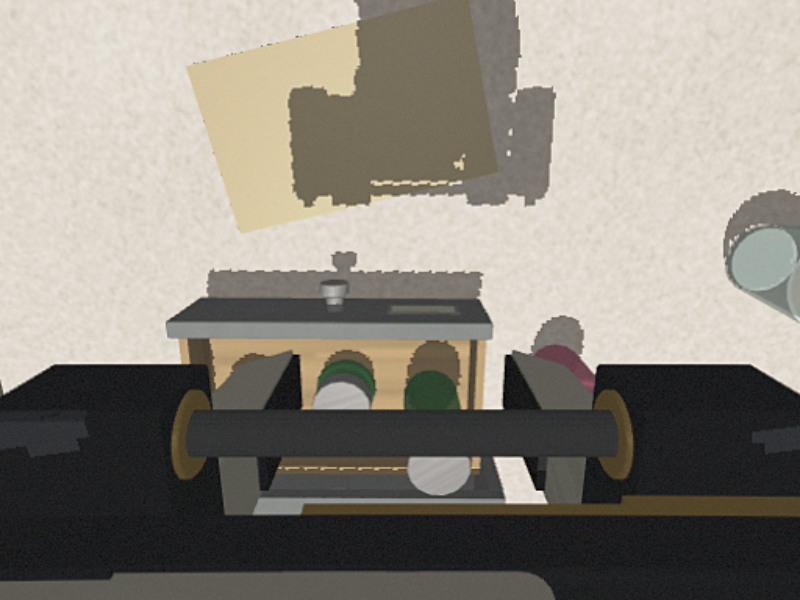

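The wrist view confirms the estimate: the tall jar's cap is at (439,466) enlarged, about 1 px from where I predicted. The knob is at (333,290) and the drawer is square to the gripper. Next I move over the jar and descend.

send_rows(
  commands=[
    {"tx":0.15,"ty":0.02,"tz":0,"ax":0,"ay":0,"az":0},
    {"tx":0.3,"ty":0.04,"tz":0,"ax":0,"ay":0,"az":0},
    {"tx":0.45,"ty":0.045,"tz":0,"ax":0,"ay":0,"az":0},
    {"tx":0.525,"ty":0.045,"tz":0,"ax":0,"ay":0,"az":0},
    {"tx":0.525,"ty":0.045,"tz":-0.1,"ax":0,"ay":0,"az":0},
    {"tx":0.525,"ty":0.045,"tz":-0.22,"ax":0,"ay":0,"az":0},
    {"tx":0.525,"ty":0.045,"tz":-0.34,"ax":0,"ay":0,"az":0},
    {"tx":0.525,"ty":0.045,"tz":-0.46,"ax":0,"ay":0,"az":0},
    {"tx":0.525,"ty":0.045,"tz":-0.55,"ax":0,"ay":0,"az":0},
    {"tx":0.525,"ty":0.045,"tz":-0.62,"ax":0,"ay":0,"az":0},
    {"tx":0.525,"ty":0.045,"tz":-0.68,"ax":0,"ay":0,"az":0},
    {"tx":0.525,"ty":0.045,"tz":-0.7,"ax":0,"ay":0,"az":0},
    {"tx":0.525,"ty":0.045,"tz":-0.7,"ax":0,"ay":0,"az":0},
  ],
)

```text
time_s: 2.95
tcp_pos: [0.5265, 0.0566, 0.1046]
orientation: [0.064, 0.998, 0.0, -0.001]
ft_force: [0.8, -0.8, -0.7]
opening: 0.0689
grasp_force: 0.0
```

send_rows(
  commands=[
    {"tx":0,"ty":0,"tz":0,"ax":0,"ay":0,"az":0},
    {"tx":0,"ty":0,"tz":0,"ax":0,"ay":0,"az":0},
    {"tx":0,"ty":0,"tz":0,"ax":0,"ay":0,"az":0},
    {"tx":0,"ty":0,"tz":0,"ax":0,"ay":0,"az":0},
    {"tx":0,"ty":0,"tz":0,"ax":0,"ay":0,"az":0},
    {"tx":0,"ty":0,"tz":0,"ax":0,"ay":0,"az":0},
    {"tx":0,"ty":0,"tz":0,"ax":0,"ay":0,"az":0},
    {"tx":0,"ty":0,"tz":0,"ax":0,"ay":0,"az":0},
  ],
  hand=1,
  squeeze=15,
)

```text
time_s: 3.62
tcp_pos: [0.5278, 0.0551, 0.1064]
orientation: [0.065, 0.998, 0.0, 0.001]
ft_force: [-0.7, 0.0, 5.2]
opening: 0.0409
grasp_force: 15.0
```

Gripped at 41 mm. Lifting.

send_rows(
  commands=[
    {"tx":0,"ty":0,"tz":0.03,"ax":0,"ay":0,"az":0},
    {"tx":0,"ty":0,"tz":0.08,"ax":0,"ay":0,"az":0},
    {"tx":0,"ty":0,"tz":0.16,"ax":0,"ay":0,"az":0},
    {"tx":0,"ty":0,"tz":0.26,"ax":0,"ay":0,"az":0},
    {"tx":0,"ty":0,"tz":0.36,"ax":0,"ay":0,"az":0},
    {"tx":0,"ty":0,"tz":0.46,"ax":0,"ay":0,"az":0},
    {"tx":0,"ty":0,"tz":0.55,"ax":0,"ay":0,"az":0},
    {"tx":0,"ty":0,"tz":0.6,"ax":0,"ay":0,"az":0},
    {"tx":0,"ty":0,"tz":0.6,"ax":0,"ay":0,"az":0},
    {"tx":0,"ty":0,"tz":0.6,"ax":0,"ay":0,"az":0},
  ],
)

```text
time_s: 4.45
tcp_pos: [0.5272, 0.0552, 0.2259]
orientation: [0.065, 0.998, 0.0, 0.0]
ft_force: [-0.9, -0.0, -2.0]
opening: 0.0409
grasp_force: 15.0
```

Run:
```python
from h import *
o=telemetry.get_obs();s=cam("scene");im=get_image("scene");save("s2",im)
print(o["tcp_pos"])
w=np.load("w2c.npy");w=(*w[:4],w[4:].reshape(4,4))
B=lambda u,v:((u+.5)/1.5625-.5,(v+.5)/1.5625-.5)
print("front top edge",atz(w,*B(167,322),.073).round(4),atz(w,*B(492,322),.073).round(4))
print("knob end",atz(w,*B(333,287),.045).round(4),atz(w,*B(333,300),.045).round(4))
tp=cam("top");print("knob top",atz(tp,*B(411,374),.05).round(4))
# coaster: orange-brown mask centroid in both views
for n,(u,v) in dict(top=(590,338),scene=(207,366)).items():
    I=cv2.cvtColor(cv2.imread(f"pics/{n}.png"),cv2.COLOR_BGR2HSV);m=((I[...,1]>90)&((I[...,0]<18))).astype(np.uint8)
    k,l,st,ce=cv2.connectedComponentsWithStats(m);q=B(u,v);i=l[int(round(q[1])),int(round(q[0]))];print(n,i,st[i],ce[i],atz(cam(n),*ce[i],.004).round(4))
cv2.imwrite("pics/s2c.png",cv2.resize(im[100:330,100:360,::-1],None,fx=2.3,fy=2.3,interpolation=cv2.INTER_CUBIC))
```

```text
[0.52717017 0.0551752  0.22589777]
front top edge [ 0.4327 -0.1075  0.073 ] [0.4604 0.1019 0.073 ]
knob end [ 0.4303 -0.0017  0.045 ] [ 0.4396 -0.0033  0.045 ]
knob top [ 0.4249 -0.0009  0.05  ]
top 27 [364 203  27  27 592] [377.01689189 215.9847973 ] [ 0.4836 -0.3572  0.004 ]
scene 416 [117 221  31  28 677] [132.1225997  234.09453471] [ 0.4855 -0.3591  0.004 ]
```

View pics/s2c.png

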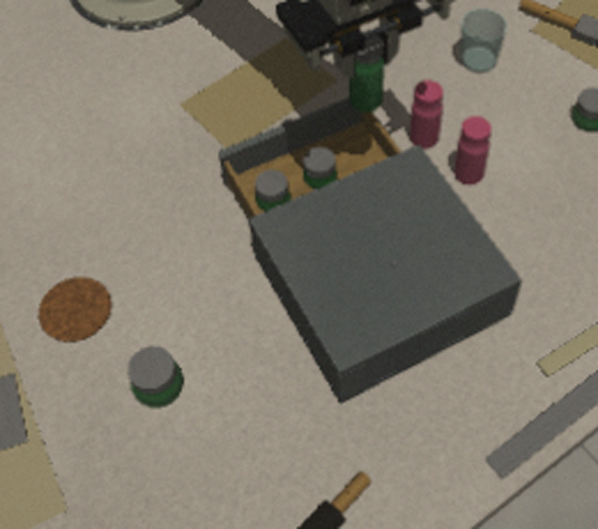

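The jar is lifted clear and upright, with both short jars standing and the coaster free at (75,308) in the crop. Moving across.

send_rows(
  commands=[
    {"tx":-0.01,"ty":-0.06,"tz":0,"ax":0,"ay":0,"az":0},
    {"tx":-0.02,"ty":-0.18,"tz":0,"ax":0,"ay":0,"az":0},
    {"tx":-0.04,"ty":-0.32,"tz":0,"ax":0,"ay":0,"az":0},
    {"tx":-0.06,"ty":-0.46,"tz":0,"ax":0,"ay":0,"az":0},
    {"tx":-0.08,"ty":-0.6,"tz":0,"ax":0,"ay":0,"az":0},
    {"tx":-0.09,"ty":-0.74,"tz":0,"ax":0,"ay":0,"az":0},
    {"tx":-0.1,"ty":-0.88,"tz":0,"ax":0,"ay":0,"az":0},
    {"tx":-0.1,"ty":-1,"tz":0,"ax":0,"ay":0,"az":0},
  ],
)

```text
time_s: 5.17
tcp_pos: [0.5051, -0.1479, 0.2243]
orientation: [0.066, 0.998, -0.0, -0.002]
ft_force: [0.8, 1.2, -1.2]
opening: 0.041
grasp_force: 15.0
```

send_rows(
  commands=[
    {"tx":-0.02,"ty":-0.14,"tz":0,"ax":0,"ay":0,"az":0},
    {"tx":-0.04,"ty":-0.28,"tz":0,"ax":0,"ay":0,"az":0},
    {"tx":-0.06,"ty":-0.42,"tz":0,"ax":0,"ay":0,"az":0},
    {"tx":-0.08,"ty":-0.56,"tz":0,"ax":0,"ay":0,"az":0},
    {"tx":-0.1,"ty":-0.7,"tz":0,"ax":0,"ay":0,"az":0},
    {"tx":-0.11,"ty":-0.84,"tz":0,"ax":0,"ay":0,"az":0},
    {"tx":-0.11,"ty":-0.95,"tz":0,"ax":0,"ay":0,"az":0},
    {"tx":-0.11,"ty":-1,"tz":0,"ax":0,"ay":0,"az":0},
    {"tx":-0.11,"ty":-1,"tz":0,"ax":0,"ay":0,"az":0},
  ],
)

```text
time_s: 5.92
tcp_pos: [0.4831, -0.348, 0.2244]
orientation: [0.067, 0.998, -0.0, -0.001]
ft_force: [-0.4, -0.2, -1.4]
opening: 0.0413
grasp_force: 15.0
```

send_rows(
  commands=[
    {"tx":0.005,"ty":-0.03,"tz":-0.05,"ax":0,"ay":0,"az":0},
    {"tx":0.007,"ty":-0.05,"tz":-0.15,"ax":0,"ay":0,"az":0},
    {"tx":0.007,"ty":-0.05,"tz":-0.26,"ax":0,"ay":0,"az":0},
    {"tx":0.007,"ty":-0.05,"tz":-0.37,"ax":0,"ay":0,"az":0},
    {"tx":0.007,"ty":-0.05,"tz":-0.47,"ax":0,"ay":0,"az":0},
    {"tx":0.007,"ty":-0.05,"tz":-0.55,"ax":0,"ay":0,"az":0},
    {"tx":0.007,"ty":-0.05,"tz":-0.61,"ax":0,"ay":0,"az":0},
    {"tx":0.007,"ty":-0.05,"tz":-0.64,"ax":0,"ay":0,"az":0},
    {"tx":0.007,"ty":-0.05,"tz":-0.65,"ax":0,"ay":0,"az":0},
    {"tx":0.007,"ty":-0.05,"tz":-0.65,"ax":0,"ay":0,"az":0},
    {"tx":0.007,"ty":-0.05,"tz":-0.65,"ax":0,"ay":0,"az":0},
  ],
)

```text
time_s: 6.83
tcp_pos: [0.4873, -0.355, 0.0965]
orientation: [0.065, 0.998, -0.0, 0.001]
ft_force: [0.8, 0.1, -1.1]
opening: 0.0408
grasp_force: 15.0
```

send_rows(
  commands=[
    {"tx":0,"ty":0,"tz":-0.008,"ax":0,"ay":0,"az":0},
    {"tx":0,"ty":0,"tz":-0.016,"ax":0,"ay":0,"az":0},
    {"tx":0,"ty":0,"tz":-0.02,"ax":0,"ay":0,"az":0},
    {"tx":0,"ty":0,"tz":-0.02,"ax":0,"ay":0,"az":0},
  ],
)

```text
time_s: 7.17
tcp_pos: [0.4866, -0.3549, 0.0919]
orientation: [0.065, 0.998, -0.0, 0.0]
ft_force: [0.4, 0.4, -1.7]
opening: 0.0413
grasp_force: 15.0
```

send_rows(
  commands=[
    {"tx":-0.01,"ty":-0.015,"tz":-0.008,"ax":0,"ay":0,"az":0},
    {"tx":-0.01,"ty":-0.015,"tz":-0.014,"ax":0,"ay":0,"az":0},
    {"tx":-0.01,"ty":-0.015,"tz":-0.02,"ax":0,"ay":0,"az":0},
    {"tx":-0.01,"ty":-0.015,"tz":-0.02,"ax":0,"ay":0,"az":0},
  ],
)

```text
time_s: 7.5
tcp_pos: [0.4843, -0.3578, 0.0873]
orientation: [0.065, 0.998, 0.0, -0.0]
ft_force: [-0.2, -0.4, -1.3]
opening: 0.0411
grasp_force: 15.0
```

send_rows(
  commands=[
    {"tx":0,"ty":0,"tz":-0.003,"ax":0,"ay":0,"az":0},
    {"tx":0,"ty":0,"tz":-0.006,"ax":0,"ay":0,"az":0},
    {"tx":0,"ty":0,"tz":-0.008,"ax":0,"ay":0,"az":0},
    {"tx":0,"ty":0,"tz":-0.008,"ax":0,"ay":0,"az":0},
  ],
)

```text
time_s: 7.83
tcp_pos: [0.4846, -0.3577, 0.086]
orientation: [0.065, 0.998, 0.0, -0.0]
ft_force: [0.5, 0.8, -1.9]
opening: 0.0412
grasp_force: 15.0
```

send_rows(
  commands=[
    {"tx":0,"ty":0,"tz":-0.003,"ax":0,"ay":0,"az":0},
    {"tx":0,"ty":0,"tz":-0.006,"ax":0,"ay":0,"az":0},
    {"tx":0,"ty":0,"tz":-0.006,"ax":0,"ay":0,"az":0},
    {"tx":0,"ty":0,"tz":-0.006,"ax":0,"ay":0,"az":0},
  ],
)

```text
time_s: 8.17
tcp_pos: [0.4849, -0.358, 0.0855]
orientation: [0.065, 0.998, -0.0, 0.0]
ft_force: [-1.1, 0.8, 4.0]
opening: 0.041
grasp_force: 15.0
```

send_rows(
  commands=[
    {"tx":0,"ty":0,"tz":-0.003,"ax":0,"ay":0,"az":0},
    {"tx":0,"ty":0,"tz":-0.005,"ax":0,"ay":0,"az":0},
    {"tx":0,"ty":0,"tz":-0.005,"ax":0,"ay":0,"az":0},
    {"tx":0,"ty":0,"tz":-0.005,"ax":0,"ay":0,"az":0},
  ],
)

```text
time_s: 8.5
tcp_pos: [0.4854, -0.3581, 0.0854]
orientation: [0.065, 0.998, -0.0, 0.001]
ft_force: [-2.5, 1.7, 10.1]
opening: 0.0409
grasp_force: 15.0
```

send_rows(
  commands=[
    {"tx":0,"ty":0,"tz":0.003,"ax":0,"ay":0,"az":0},
    {"tx":0,"ty":0,"tz":0.005,"ax":0,"ay":0,"az":0},
    {"tx":0,"ty":0,"tz":0.005,"ax":0,"ay":0,"az":0},
  ],
)

```text
time_s: 8.75
tcp_pos: [0.4849, -0.358, 0.0854]
orientation: [0.065, 0.998, -0.0, 0.0]
ft_force: [-0.3, 0.3, 5.3]
opening: 0.0409
grasp_force: 15.0
```

send_rows(
  commands=[
    {"tx":0,"ty":0,"tz":0,"ax":0,"ay":0,"az":0},
    {"tx":0,"ty":0,"tz":0,"ax":0,"ay":0,"az":0},
    {"tx":0,"ty":0,"tz":0,"ax":0,"ay":0,"az":0},
    {"tx":0,"ty":0,"tz":0,"ax":0,"ay":0,"az":0},
    {"tx":0,"ty":0,"tz":0,"ax":0,"ay":0,"az":0},
    {"tx":0,"ty":0,"tz":0,"ax":0,"ay":0,"az":0},
    {"tx":0,"ty":0,"tz":0,"ax":0,"ay":0,"az":0},
    {"tx":0,"ty":0,"tz":0,"ax":0,"ay":0,"az":0},
  ],
  hand=0.15,
)

```text
time_s: 9.42
tcp_pos: [0.4846, -0.3578, 0.0849]
orientation: [0.065, 0.998, 0.0, -0.0]
ft_force: [-0.1, -0.4, 0.4]
opening: 0.0777
grasp_force: 0.0
```

send_rows(
  commands=[
    {"tx":0,"ty":0,"tz":0.05,"ax":0,"ay":0,"az":0},
    {"tx":0,"ty":0,"tz":0.15,"ax":0,"ay":0,"az":0},
    {"tx":0,"ty":0,"tz":0.3,"ax":0,"ay":0,"az":0},
    {"tx":0,"ty":0,"tz":0.45,"ax":0,"ay":0,"az":0},
    {"tx":0,"ty":0,"tz":0.58,"ax":0,"ay":0,"az":0},
    {"tx":0,"ty":0,"tz":0.65,"ax":0,"ay":0,"az":0},
    {"tx":0,"ty":0,"tz":0.65,"ax":0,"ay":0,"az":0},
  ],
)

```text
time_s: 10.0
tcp_pos: [0.4868, -0.3595, 0.2202]
orientation: [0.065, 0.998, -0.002, 0.004]
ft_force: [-1.0, -0.1, 0.2]
opening: 0.0781
grasp_force: 0.0
```

send_rows(
  commands=[
    {"tx":-0.04,"ty":0.1,"tz":0,"ax":0,"ay":0,"az":0},
    {"tx":-0.08,"ty":0.25,"tz":0,"ax":0,"ay":0,"az":0},
    {"tx":-0.12,"ty":0.4,"tz":0,"ax":0,"ay":0,"az":0},
    {"tx":-0.16,"ty":0.55,"tz":0,"ax":0,"ay":0,"az":0},
    {"tx":-0.2,"ty":0.7,"tz":0,"ax":0,"ay":0,"az":0},
    {"tx":-0.22,"ty":0.85,"tz":0,"ax":0,"ay":0,"az":0},
    {"tx":-0.22,"ty":1,"tz":0,"ax":0,"ay":0,"az":0},
  ],
  hand=1,
  squeeze=10,
)

```text
time_s: 10.58
tcp_pos: [0.4388, -0.1565, 0.2144]
orientation: [0.065, 0.998, 0.0, -0.001]
ft_force: [-0.1, -0.1, 0.8]
opening: 0.036
grasp_force: 0.0
```

send_rows(
  commands=[
    {"tx":-0.04,"ty":0.15,"tz":0,"ax":0,"ay":0,"az":0},
    {"tx":-0.08,"ty":0.3,"tz":0,"ax":0,"ay":0,"az":0},
    {"tx":-0.12,"ty":0.45,"tz":0,"ax":0,"ay":0,"az":0},
    {"tx":-0.16,"ty":0.6,"tz":0,"ax":0,"ay":0,"az":0},
    {"tx":-0.19,"ty":0.73,"tz":0,"ax":0,"ay":0,"az":0},
    {"tx":-0.2,"ty":0.81,"tz":0,"ax":0,"ay":0,"az":0},
    {"tx":-0.2,"ty":0.81,"tz":0,"ax":0,"ay":0,"az":0},
    {"tx":-0.2,"ty":0.81,"tz":0,"ax":0,"ay":0,"az":0},
  ],
)

```text
time_s: 11.25
tcp_pos: [0.4002, 0.0046, 0.2148]
orientation: [0.064, 0.998, -0.0, -0.0]
ft_force: [-0.8, -0.2, -0.1]
opening: 0.0003
grasp_force: 0.0
```

Run:
```python
from h import *
o=telemetry.get_obs();c=cam("wrist");print(o["time_s"],o["tcp_pos"],o["orientation"])
im=get_image("top");save("t3",im);im2=get_image("scene");save("s3",im2)
np.save("w3c.npy",np.array([*c[:4],*c[4].ravel()]))
t=cam("top")
print("expected cap px",proj(t,(.4846,-.358,.104)),"coaster",proj(t,(.4845,-.358,.004)))
A=cv2.resize(im[150:300,200:420],None,fx=2.6,fy=2.6,interpolation=cv2.INTER_CUBIC)
B=cv2.resize(im2[120:280,90:310],None,fx=1.3,fy=1.3,interpolation=cv2.INTER_CUBIC)
C=np.zeros((600,572,3),np.uint8);C[:390]=A[:390,:572];C[390:598,:286]=B[:208]
cv2.imwrite("pics/c3.png",C[:,:,::-1])
```

```text
11.25 [0.40022403 0.00461534 0.21476627] [ 6.36056857e-02  9.97975084e-01 -1.48705336e-04 -1.64563204e-04]
expected cap px [[386.1759347  215.87397545]] coaster [[377.24860227 215.68040675]]
```

View pics/c3.png

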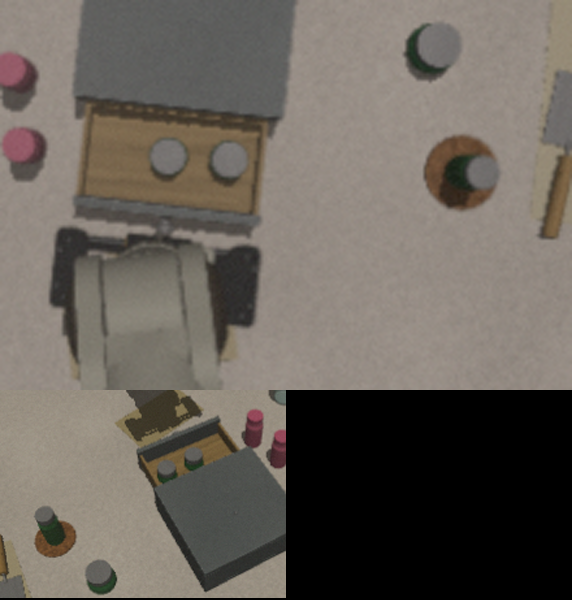

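The tall jar stands at the middle of the coaster: its cap is at (482,172) in the crop against (484,171) predicted. The drawer is still open, with the knob at (164,228). I lower the closed fingers in front of the knob.

send_rows(
  commands=[
    {"tx":0,"ty":0,"tz":-0.06,"ax":0,"ay":0,"az":0},
    {"tx":0,"ty":0,"tz":-0.18,"ax":0,"ay":0,"az":0},
    {"tx":0,"ty":0,"tz":-0.32,"ax":0,"ay":0,"az":0},
    {"tx":0,"ty":0,"tz":-0.46,"ax":0,"ay":0,"az":0},
    {"tx":0,"ty":0,"tz":-0.6,"ax":0,"ay":0,"az":0},
    {"tx":0,"ty":0,"tz":-0.7,"ax":0,"ay":0,"az":0},
    {"tx":0,"ty":0,"tz":-0.77,"ax":0,"ay":0,"az":0},
    {"tx":0,"ty":0,"tz":-0.8,"ax":0,"ay":0,"az":0},
    {"tx":0,"ty":0,"tz":-0.8,"ax":0,"ay":0,"az":0},
    {"tx":0,"ty":0,"tz":-0.8,"ax":0,"ay":0,"az":0},
  ],
)

```text
time_s: 12.18
tcp_pos: [0.4008, 0.0034, 0.055]
orientation: [0.065, 0.998, -0.0, -0.0]
ft_force: [-0.1, -0.7, -1.2]
opening: 0.0006
grasp_force: 0.0
```

send_rows(
  commands=[
    {"tx":0.015,"ty":-0.002,"tz":0,"ax":0,"ay":0,"az":0},
    {"tx":0.03,"ty":-0.004,"tz":0,"ax":0,"ay":0,"az":0},
    {"tx":0.045,"ty":-0.006,"tz":0,"ax":0,"ay":0,"az":0},
    {"tx":0.06,"ty":-0.008,"tz":0,"ax":0,"ay":0,"az":0},
    {"tx":0.075,"ty":-0.01,"tz":0,"ax":0,"ay":0,"az":0},
    {"tx":0.09,"ty":-0.012,"tz":0,"ax":0,"ay":0,"az":0},
    {"tx":0.105,"ty":-0.014,"tz":0,"ax":0,"ay":0,"az":0},
    {"tx":0.12,"ty":-0.016,"tz":0,"ax":0,"ay":0,"az":0},
  ],
)

```text
time_s: 12.85
tcp_pos: [0.4243, 0.0009, 0.0548]
orientation: [0.065, 0.998, -0.0, -0.001]
ft_force: [-1.9, 0.1, 1.0]
opening: 0.0004
grasp_force: 1.0
```

send_rows(
  commands=[
    {"tx":0.015,"ty":-0.002,"tz":0,"ax":0,"ay":0,"az":0},
    {"tx":0.03,"ty":-0.004,"tz":0,"ax":0,"ay":0,"az":0},
    {"tx":0.045,"ty":-0.006,"tz":0,"ax":0,"ay":0,"az":0},
    {"tx":0.06,"ty":-0.008,"tz":0,"ax":0,"ay":0,"az":0},
    {"tx":0.075,"ty":-0.01,"tz":0,"ax":0,"ay":0,"az":0},
    {"tx":0.09,"ty":-0.012,"tz":0,"ax":0,"ay":0,"az":0},
    {"tx":0.105,"ty":-0.014,"tz":0,"ax":0,"ay":0,"az":0},
    {"tx":0.12,"ty":-0.016,"tz":0,"ax":0,"ay":0,"az":0},
    {"tx":0.135,"ty":-0.018,"tz":0,"ax":0,"ay":0,"az":0},
    {"tx":0.15,"ty":-0.02,"tz":0,"ax":0,"ay":0,"az":0},
  ],
)

```text
time_s: 13.68
tcp_pos: [0.4547, -0.0032, 0.0548]
orientation: [0.065, 0.998, -0.0, -0.0]
ft_force: [-2.5, -0.7, -1.2]
opening: 0.0005
grasp_force: 0.9
```

send_rows(
  commands=[
    {"tx":0.015,"ty":-0.002,"tz":0,"ax":0,"ay":0,"az":0},
    {"tx":0.03,"ty":-0.004,"tz":0,"ax":0,"ay":0,"az":0},
    {"tx":0.045,"ty":-0.006,"tz":0,"ax":0,"ay":0,"az":0},
    {"tx":0.06,"ty":-0.008,"tz":0,"ax":0,"ay":0,"az":0},
    {"tx":0.07,"ty":-0.009,"tz":0,"ax":0,"ay":0,"az":0},
    {"tx":0.08,"ty":-0.0105,"tz":0,"ax":0,"ay":0,"az":0},
    {"tx":0.09,"ty":-0.012,"tz":0,"ax":0,"ay":0,"az":0},
    {"tx":0.1,"ty":-0.013,"tz":0,"ax":0,"ay":0,"az":0},
  ],
)

```text
time_s: 14.35
tcp_pos: [0.4749, -0.0057, 0.055]
orientation: [0.065, 0.998, 0.0, 0.0]
ft_force: [-0.9, -0.1, -0.5]
opening: 0.0002
grasp_force: 0.8
```

send_rows(
  commands=[
    {"tx":0.01,"ty":-0.0013,"tz":0,"ax":0,"ay":0,"az":0},
    {"tx":0.02,"ty":-0.0026,"tz":0,"ax":0,"ay":0,"az":0},
    {"tx":0.03,"ty":-0.004,"tz":0,"ax":0,"ay":0,"az":0},
    {"tx":0.04,"ty":-0.0052,"tz":0,"ax":0,"ay":0,"az":0},
    {"tx":0.05,"ty":-0.0065,"tz":0,"ax":0,"ay":0,"az":0},
    {"tx":0.06,"ty":-0.008,"tz":0,"ax":0,"ay":0,"az":0},
  ],
)

```text
time_s: 14.85
tcp_pos: [0.485, -0.007, 0.0547]
orientation: [0.065, 0.998, -0.0, -0.002]
ft_force: [-7.3, 0.6, 4.1]
opening: 0.0004
grasp_force: 3.5
```

send_rows(
  commands=[
    {"tx":0.007,"ty":-0.001,"tz":0,"ax":0,"ay":0,"az":0},
    {"tx":0.014,"ty":-0.002,"tz":0,"ax":0,"ay":0,"az":0},
    {"tx":0.02,"ty":-0.003,"tz":0,"ax":0,"ay":0,"az":0},
    {"tx":0.025,"ty":-0.003,"tz":0,"ax":0,"ay":0,"az":0},
  ],
)

```text
time_s: 15.18
tcp_pos: [0.4908, -0.0077, 0.0546]
orientation: [0.065, 0.998, -0.0, -0.001]
ft_force: [-2.8, -1.3, -0.5]
opening: 0.0008
grasp_force: 1.7
```

send_rows(
  commands=[
    {"tx":0.006,"ty":-0.001,"tz":0,"ax":0,"ay":0,"az":0},
    {"tx":0.012,"ty":-0.002,"tz":0,"ax":0,"ay":0,"az":0},
    {"tx":0.018,"ty":-0.002,"tz":0,"ax":0,"ay":0,"az":0},
    {"tx":0.018,"ty":-0.002,"tz":0,"ax":0,"ay":0,"az":0},
  ],
)

```text
time_s: 15.52
tcp_pos: [0.4955, -0.0083, 0.0548]
orientation: [0.065, 0.998, 0.0, 0.0]
ft_force: [-3.1, -0.1, -1.9]
opening: 0.0006
grasp_force: 1.2
```

send_rows(
  commands=[
    {"tx":0.006,"ty":-0.001,"tz":0,"ax":0,"ay":0,"az":0},
    {"tx":0.012,"ty":-0.002,"tz":0,"ax":0,"ay":0,"az":0},
    {"tx":0.018,"ty":-0.002,"tz":0,"ax":0,"ay":0,"az":0},
    {"tx":0.018,"ty":-0.002,"tz":0,"ax":0,"ay":0,"az":0},
  ],
)

```text
time_s: 15.85
tcp_pos: [0.4993, -0.0087, 0.055]
orientation: [0.065, 0.998, 0.0, 0.0]
ft_force: [-1.9, -1.4, -1.4]
opening: 0.0003
grasp_force: 1.2
```

send_rows(
  commands=[
    {"tx":0.006,"ty":-0.001,"tz":0,"ax":0,"ay":0,"az":0},
    {"tx":0.012,"ty":-0.002,"tz":0,"ax":0,"ay":0,"az":0},
    {"tx":0.018,"ty":-0.002,"tz":0,"ax":0,"ay":0,"az":0},
    {"tx":0.018,"ty":-0.002,"tz":0,"ax":0,"ay":0,"az":0},
  ],
)

```text
time_s: 16.18
tcp_pos: [0.503, -0.0091, 0.055]
orientation: [0.065, 0.998, 0.0, 0.0]
ft_force: [-2.0, -0.9, -1.1]
opening: 0.0005
grasp_force: 1.2
```

send_rows(
  commands=[
    {"tx":0.006,"ty":-0.001,"tz":0,"ax":0,"ay":0,"az":0},
    {"tx":0.012,"ty":-0.002,"tz":0,"ax":0,"ay":0,"az":0},
    {"tx":0.015,"ty":-0.002,"tz":0,"ax":0,"ay":0,"az":0},
    {"tx":0.015,"ty":-0.002,"tz":0,"ax":0,"ay":0,"az":0},
  ],
)

```text
time_s: 16.52
tcp_pos: [0.5059, -0.0095, 0.055]
orientation: [0.065, 0.998, -0.0, 0.0]
ft_force: [-2.1, -0.9, -1.5]
opening: 0.0002
grasp_force: 1.1
```

send_rows(
  commands=[
    {"tx":0.006,"ty":-0.001,"tz":0,"ax":0,"ay":0,"az":0},
    {"tx":0.012,"ty":-0.002,"tz":0,"ax":0,"ay":0,"az":0},
    {"tx":0.018,"ty":-0.002,"tz":0,"ax":0,"ay":0,"az":0},
    {"tx":0.018,"ty":-0.002,"tz":0,"ax":0,"ay":0,"az":0},
  ],
)

```text
time_s: 16.85
tcp_pos: [0.5095, -0.01, 0.055]
orientation: [0.065, 0.998, -0.0, 0.0]
ft_force: [-2.4, -0.5, 0.3]
opening: 0.0009
grasp_force: 1.1
```

send_rows(
  commands=[
    {"tx":0.006,"ty":-0.001,"tz":0,"ax":0,"ay":0,"az":0},
    {"tx":0.012,"ty":-0.002,"tz":0,"ax":0,"ay":0,"az":0},
    {"tx":0.015,"ty":-0.002,"tz":0,"ax":0,"ay":0,"az":0},
    {"tx":0.015,"ty":-0.002,"tz":0,"ax":0,"ay":0,"az":0},
  ],
)

```text
time_s: 17.18
tcp_pos: [0.5125, -0.0104, 0.055]
orientation: [0.065, 0.998, -0.0, 0.0]
ft_force: [-2.0, -1.6, 1.3]
opening: 0.0002
grasp_force: 1.1
```

send_rows(
  commands=[
    {"tx":0.006,"ty":-0.001,"tz":0,"ax":0,"ay":0,"az":0},
    {"tx":0.012,"ty":-0.002,"tz":0,"ax":0,"ay":0,"az":0},
    {"tx":0.015,"ty":-0.002,"tz":0,"ax":0,"ay":0,"az":0},
    {"tx":0.015,"ty":-0.002,"tz":0,"ax":0,"ay":0,"az":0},
  ],
)

```text
time_s: 17.52
tcp_pos: [0.5154, -0.0107, 0.0549]
orientation: [0.065, 0.998, 0.0, 0.0]
ft_force: [-2.3, -1.4, 0.4]
opening: 0.0002
grasp_force: 1.1
```

send_rows(
  commands=[
    {"tx":0.006,"ty":-0.001,"tz":0,"ax":0,"ay":0,"az":0},
    {"tx":0.012,"ty":-0.002,"tz":0,"ax":0,"ay":0,"az":0},
    {"tx":0.015,"ty":-0.002,"tz":0,"ax":0,"ay":0,"az":0},
    {"tx":0.015,"ty":-0.002,"tz":0,"ax":0,"ay":0,"az":0},
  ],
)

```text
time_s: 17.85
tcp_pos: [0.5183, -0.0111, 0.0549]
orientation: [0.065, 0.998, 0.0, 0.0]
ft_force: [-2.1, -0.3, -0.1]
opening: 0.0007
grasp_force: 1.1
```

send_rows(
  commands=[
    {"tx":0.006,"ty":-0.001,"tz":0,"ax":0,"ay":0,"az":0},
    {"tx":0.012,"ty":-0.002,"tz":0,"ax":0,"ay":0,"az":0},
    {"tx":0.015,"ty":-0.002,"tz":0,"ax":0,"ay":0,"az":0},
    {"tx":0.015,"ty":-0.002,"tz":0,"ax":0,"ay":0,"az":0},
  ],
)

```text
time_s: 18.18
tcp_pos: [0.5213, -0.0115, 0.0549]
orientation: [0.065, 0.998, 0.0, 0.0]
ft_force: [-3.3, -1.4, -1.1]
opening: 0.0003
grasp_force: 1.1
```

send_rows(
  commands=[
    {"tx":0.006,"ty":-0.001,"tz":0,"ax":0,"ay":0,"az":0},
    {"tx":0.012,"ty":-0.002,"tz":0,"ax":0,"ay":0,"az":0},
    {"tx":0.015,"ty":-0.002,"tz":0,"ax":0,"ay":0,"az":0},
    {"tx":0.015,"ty":-0.002,"tz":0,"ax":0,"ay":0,"az":0},
  ],
)

```text
time_s: 18.52
tcp_pos: [0.5231, -0.0117, 0.0548]
orientation: [0.065, 0.998, -0.0, -0.001]
ft_force: [-5.6, -0.2, 3.6]
opening: 0.0003
grasp_force: 2.8
```

The force is rising, so this is the hump.

send_rows(
  commands=[
    {"tx":0.004,"ty":-0.0005,"tz":0,"ax":0,"ay":0,"az":0},
    {"tx":0.008,"ty":-0.001,"tz":0,"ax":0,"ay":0,"az":0},
    {"tx":0.01,"ty":-0.0013,"tz":0,"ax":0,"ay":0,"az":0},
    {"tx":0.01,"ty":-0.0013,"tz":0,"ax":0,"ay":0,"az":0},
  ],
)

```text
time_s: 18.85
tcp_pos: [0.5242, -0.0118, 0.0547]
orientation: [0.065, 0.998, -0.0, -0.002]
ft_force: [-7.2, -0.3, 5.8]
opening: 0.0004
grasp_force: 3.7
```

send_rows(
  commands=[
    {"tx":0.004,"ty":-0.0005,"tz":0,"ax":0,"ay":0,"az":0},
    {"tx":0.008,"ty":-0.001,"tz":0,"ax":0,"ay":0,"az":0},
    {"tx":0.008,"ty":-0.001,"tz":0,"ax":0,"ay":0,"az":0},
  ],
)

```text
time_s: 19.1
tcp_pos: [0.5276, -0.0121, 0.0548]
orientation: [0.065, 0.998, 0.0, -0.0]
ft_force: [-0.4, -0.1, -0.2]
opening: 0.0004
grasp_force: 0.4
```

It crossed the crest. I follow gently to feel for the stop.

send_rows(
  commands=[
    {"tx":0.004,"ty":-0.0005,"tz":0,"ax":0,"ay":0,"az":0},
    {"tx":0.008,"ty":-0.001,"tz":0,"ax":0,"ay":0,"az":0},
    {"tx":0.01,"ty":-0.0013,"tz":0,"ax":0,"ay":0,"az":0},
    {"tx":0.01,"ty":-0.0013,"tz":0,"ax":0,"ay":0,"az":0},
  ],
)

```text
time_s: 19.43
tcp_pos: [0.5307, -0.0124, 0.0552]
orientation: [0.065, 0.998, 0.0, 0.001]
ft_force: [-0.5, 0.5, 0.0]
opening: 0.0006
grasp_force: 0.0
```

send_rows(
  commands=[
    {"tx":0.004,"ty":-0.0005,"tz":0,"ax":0,"ay":0,"az":0},
    {"tx":0.008,"ty":-0.001,"tz":0,"ax":0,"ay":0,"az":0},
    {"tx":0.008,"ty":-0.001,"tz":0,"ax":0,"ay":0,"az":0},
  ],
)

```text
time_s: 19.68
tcp_pos: [0.5316, -0.0128, 0.055]
orientation: [0.065, 0.998, 0.0, 0.0]
ft_force: [-0.2, -0.3, 0.5]
opening: 0.0002
grasp_force: 0.0
```

send_rows(
  commands=[
    {"tx":0.004,"ty":-0.0005,"tz":0,"ax":0,"ay":0,"az":0},
    {"tx":0.008,"ty":-0.001,"tz":0,"ax":0,"ay":0,"az":0},
    {"tx":0.01,"ty":-0.0013,"tz":0,"ax":0,"ay":0,"az":0},
    {"tx":0.01,"ty":-0.0013,"tz":0,"ax":0,"ay":0,"az":0},
  ],
)

```text
time_s: 20.02
tcp_pos: [0.5328, -0.013, 0.0548]
orientation: [0.065, 0.998, -0.0, -0.0]
ft_force: [-2.0, 0.7, 0.8]
opening: 0.0005
grasp_force: 0.7
```

send_rows(
  commands=[
    {"tx":0.004,"ty":-0.0005,"tz":0,"ax":0,"ay":0,"az":0},
    {"tx":0.005,"ty":-0.001,"tz":0,"ax":0,"ay":0,"az":0},
    {"tx":0.005,"ty":-0.001,"tz":0,"ax":0,"ay":0,"az":0},
  ],
)

```text
time_s: 20.27
tcp_pos: [0.533, -0.013, 0.0546]
orientation: [0.065, 0.998, -0.0, -0.001]
ft_force: [-3.9, 0.9, 2.4]
opening: 0.0005
grasp_force: 2.4
```

send_rows(
  commands=[
    {"tx":0.005,"ty":-0.001,"tz":0,"ax":0,"ay":0,"az":0},
    {"tx":0.01,"ty":-0.001,"tz":0,"ax":0,"ay":0,"az":0},
    {"tx":0.01,"ty":-0.001,"tz":0,"ax":0,"ay":0,"az":0},
  ],
)

```text
time_s: 20.52
tcp_pos: [0.5334, -0.0131, 0.0544]
orientation: [0.065, 0.998, -0.0, -0.003]
ft_force: [-8.4, 1.4, 5.9]
opening: 0.0005
grasp_force: 4.4
```

send_rows(
  commands=[
    {"tx":-0.01,"ty":0.001,"tz":0,"ax":0,"ay":0,"az":0},
    {"tx":-0.03,"ty":0.004,"tz":0,"ax":0,"ay":0,"az":0},
    {"tx":-0.08,"ty":0.01,"tz":0,"ax":0,"ay":0,"az":0},
    {"tx":-0.18,"ty":0.02,"tz":0,"ax":0,"ay":0,"az":0},
    {"tx":-0.3,"ty":0.04,"tz":0,"ax":0,"ay":0,"az":0},
    {"tx":-0.42,"ty":0.05,"tz":0.05,"ax":0,"ay":0,"az":0},
    {"tx":-0.5,"ty":0.06,"tz":0.15,"ax":0,"ay":0,"az":0},
    {"tx":-0.52,"ty":0.06,"tz":0.28,"ax":0,"ay":0,"az":0},
    {"tx":-0.52,"ty":0.06,"tz":0.4,"ax":0,"ay":0,"az":0},
    {"tx":-0.52,"ty":0.06,"tz":0.4,"ax":0,"ay":0,"az":0},
    {"tx":-0.52,"ty":0.06,"tz":0.4,"ax":0,"ay":0,"az":0},
  ],
)

```text
time_s: 21.43
tcp_pos: [0.4338, -0.0015, 0.1366]
orientation: [0.065, 0.998, 0.0, 0.003]
ft_force: [0.4, 0.2, 0.3]
opening: 0.0008
grasp_force: 0.0
```

Run:
```python
from h import *
o=telemetry.get_obs();print(o["time_s"],o["tcp_pos"])
im=get_image("top");save("t4",im);im2=get_image("scene");save("s4",im2)
A=cv2.resize(im[100:300,190:430],None,fx=1.9,fy=1.9,interpolation=cv2.INTER_CUBIC)[:,:456]
B=cv2.resize(im2[120:280,90:330],(330,220))
C=np.zeros((600,456,3),np.uint8);C[:380]=A;C[380:600,:330]=B
cv2.imwrite("pics/c4.png",C[:,:,::-1])
```

```text
21.4333 [ 0.43382136 -0.00149969  0.13658699]
```

View pics/c4.png

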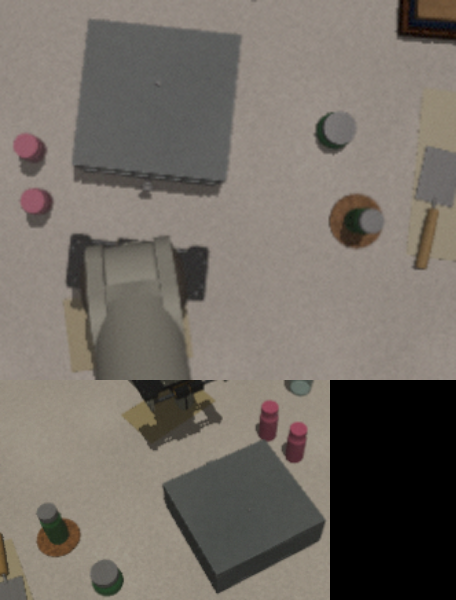

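The drawer front sits just proud of the chest with the knob at (145,190), and the tall jar stands centred on the coaster at (357,221). I felt the hump, the draw-in and a firm stop, in that order.

```bash
python3 -c "
from plant import job;print(job.finish_job())"
```

```text
the job is handed in; nothing more can be done
None
```

The job is handed in, with no verdict returned: the tall jar stands released on the middle of the coaster, and the drawer is pushed past its catch and seated against its stop; both short jars were standing before the push but can't be seen now it is shut.

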